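# Stand the fallen bushing up and load it into the press's air slide

### The arm

A 7-joint arm with a two-finger parallel gripper is mounted at the origin on the work surface. World frame = base frame: x ahead of the robot, y to its left, z up, the work surface at z = 0. Lengths are in m, angles in rad, forces in N, time in s.
With the tool pointing down it reaches from about 0.4 to 0.875 m from the base axis. Payload 19.3 kg.
Tool frame: the origin (TCP) lies at the very end of the fingers, on their centre line; the grasp point (between the pads) lies 19 mm behind it; z points along the fingers, y is the line along which they close (so a half turn about z gives the same grasp; the last joint's range is limited). The gripper opens to 85 mm and grips with 20 to 120 N. Pads are 22 mm wide; open, the fingers measure 114 mm over their backs; the gripper's body (76 mm by 85 mm) begins 54 mm behind the grasp point. The pads swing forward as they close: fully open they stand 13 mm farther back than shut.
Start: joints at [-1.253, 0.521, -0.036, 1.599, 0.021, 1.021, -0.113], TCP at [0.236, 0.579, 0.231] pointing down, gripper open.
Joint ranges: [-2.91, 2.91], [-0.3, 2.13], [-1.5, 1.42], [0.17, 2.43], [-1.26, 4.41], [0.16, 1.93], [-2.52, 2.52]. Speed limits (rad/s): [1.89, 1.89, 2.39, 2.39, 3.01, 3.01, 3.01].

### API

Orientations are given as [roll, pitch, yaw] about the fixed x, y, z axes, in that order (R = Rz(yaw) Ry(pitch) Rx(roll)).
In Python, from workcell import bot gives the robot as it stands. The module is installed in compiled form; this text tells all that it offers.
- The arm moves only by the tool apply_moves, never from a script. Its arguments are lists of equal length, an entry for each row: "claw": the finger opening in m, from 0 to 0.0854; "xyz": the shift along the tool's x, y, z in m, a list of three; "twist": the turn, a rotation vector about the tool's x, y, z in rad, a list of three. A call has 1 to 20 rows; each row shifts and turns the commanded pose from where the row before left it, along the tool's axes as they then stand; what a row does not reach is not made up. A row lasts 1/10 s, in which the tool goes at most 50 mm and 8.59 degrees, less where a joint would pass 70% of its speed; a pose out of reach is approached as far as the arm can. A call with a gripper value outside its range is refused whole. The fingers move at their own pace and stop on an object; "force" is the grip in N (left out, the last holds). Time passes only in rows, so rows that do not move let the fingers close. It gives the time, the measured TCP pose, the force, the opening and the grip force at its end, in the units of the state.
- bot.observe(): the state, without advancing time (a new reading comes with each control period).
- bot.grab_frame(name): name is "scene" or "top" or "wrist"; returns a dict with "img" (480x640x3 uint8, red, green, blue), "vfov" (degrees; the focal length in pixels is half the picture's height over the tangent of half this angle, whatever the lens; pixels are square), "cx", "cy" (the principal point, pixels), "view" (4x4, takes a point from world to camera coordinates). Camera axes: x right, y up, looking along -z (the intrinsics and any distortion apply to the point x, -y, -z); pixel columns grow to the right and rows downward; lengths in m; the calibration is good to about 2 mm. A picture is of the moment at which its call begins. There is no depth.
- bot.job_done(): hands the job in; it is judged then, once.
Trained networks look in the newest picture that a camera, given by its name, has taken for a name from the list of things; names that differ only in an ending like _2 or _b are one class to them, and where a whole thing is asked for, a point or a joint stands for the part that bears it (a point fixed in the world has none). Each returns a list of dicts, best first, with "score" (0 to 1); they miss things now and then, are a little off and sometimes report something else, mostly with a low value. They report only what shows in the picture. A call takes as long as a camera call. They do not tell look-alikes from the thing itself.
- bot.find_in(camera, query): "position" ([x, y, z] in m, in world coordinates, good to about 4 mm: the middle of the surface that is visible of it).
The state is a dict: "clock": time; "qpos": joint angles; "qd": joint speeds; "joint_efforts": joint torques, N m; "position": TCP position; "tool_rot": TCP orientation; "force": force on the tool from outside, world axes, zero at the start; "moment": the same for the moment, N m; "grip_width": finger opening in m; "finger_force": force on a finger pad.
Only numpy, scipy, OpenCV 4.12 (cv2) and the standard library are available. Lean on these libraries where they do the work, as an engineer would, in place of code of your own. Each camera call takes 0.05 s, during which the arm holds its last target. There are 200 camera calls.

### The job

One flanged bushing has fallen over on the bench and is next for the press. With the fingers tip it back up onto its flange and push it fully home in the V fork of the air slide, so that it ends there standing upright, flange down; only push it, do not pick it up. Leave the two bushings that already stand, the pin bin and the wrench where they are.

Things in the scene. Friction and masses are not known exactly. Their poses are not given: they have to be found in the camera images.
- fallen: The fallen white plastic bushing: flange 75 mm across, 8 mm thick; barrel 40 mm across; 60 mm overall; 22 mm bore; 90 to 180 g. Origin: centre of the flange's flat outer face; z axis: along the bore from that face to the barrel's free end. It lies on the bench (z = 0) on flange rim and barrel end: z points 19 degrees below level, to any side; origin 38 mm up. Standing: origin at height 0, z up.
- fallen_end (a point): Centre of the free end of the fallen bushing's barrel, 60 mm from its origin along its z. Behaviour: pushing the upper part of the flange from the barrel's side, away from the barrel, rocks the bushing up over the flange's rim; once its z is about 33 degrees above level it falls on over and stands by itself. Friction with the bench 0.5 to 0.7, so it seldom slides while it is rocked.
- slide: Fixed air slide, blue and silver, with a steel V fork lying on the bench. Origin: bench point under the axis of a bushing fully home, its flange touching both arms of the V. y axis: level, from the open mouth into the fork; push along +y. Behind: tooling plate 36 mm high from y = 56 mm; cylinder 54 mm high (fittings 76 mm), 124 mm wide, to y = 255 mm.
- mouth (a point): Point on the bench midway between the tips of the fork's arms, at y = -20 mm in the slide's frame. The arms are 12 mm high and 14 mm wide, 60 degrees between them, symmetric about the slide's y axis; their tips are 110 mm apart on the inside, 135 mm over the outside.
- standing_a: A second bushing of the same kind and size, standing on its flange; origin: centre of the flange's underside, z up. Bystander.
- standing_b: A third bushing of the same kind and size, standing on its flange; origin: centre of the flange's underside, z up. Bystander.
- pin_bin: Yellow open bin of steel spring pins, 110 (x) x 160 (y) x 50 mm high, origin under its centre. Bystander.
- wrench: Steel wrench about 170 mm long, lying flat along its own x, origin under its middle. Bystander.
Things that resemble listed ones, but are neither listed nor needed, are in the scene too. Leave any black or purple look-alike of the fallen alone.

How it is judged:
At the end, for the whole second after the job is handed in: The fallen bushing stands upright on its flange (within 3.5 degrees, flange on the bench) and at rest, its axis within 6 mm of the fork's seat; the two other bushings still stand, and they, the bin and the wrench are within 20 mm of where they were (angle between each of fallen, standing_a, standing_b's own z axis and vertical below 0.06 rad and height (world z) of fallen below 0.005 m and horizontal distance between fallen and slide below 0.006 m and linear speed of fallen below 0.01 m/s and distance of each of standing_a, standing_b, pin_bin, wrench from where it was at the start of the episode below 0.02 m); the robot touches nothing.
It fails at once if the fallen bushing is picked up: its flange face centre rises more than 45 mm or its barrel end more than 80 mm above the bench (height (world z) of fallen above 0.045 m or height (world z) of fallen_end above 0.08 m).
It fails at once if a standing bushing is tipped (angle between any of standing_a, standing_b's own z axis and vertical above 0.35 rad).
It fails at once if a bystander is moved more than 20 mm (distance of any of standing_a, standing_b, pin_bin, wrench from where it was at the start of the episode above 0.02 m).
It also fails if it takes over 61 s, if anything falls off the work surface, if the arm or the gripper's body presses on something with over 40 N, if the wrist force passes 120 N, or if a joint passes its speed limit or range.

## Working session

There is one attempt and no reset: what is moved stays moved. The work goes in short steps, Python scripts to look and compute and a tool call to move; the robot and the scene stay as the last step left them, time stands still between calls to the robot, and variables do not carry over. Pictures are saved under pics/ and viewed, at most 10 in all, crops included, and the job is handed in when it is done.

Besides the shell and the picture viewer there is one more tool, called after "Request:" as name(argument=value, ...) on one line, values as JSON. apply_moves: Moves the arm, as the interface text tells. Its arguments: {"type":"object","properties":{"claw":{"type":"array"},"xyz":{"type":"array"},"twist":{"type":"array"},"force":{"type":"number"}},"required":["claw","xyz","twist"]}

```bash
mkdir -p pics; cat > h.py <<'E'
import numpy as np,cv2
from workcell import bot
def grab(n,fn=None):
    f=bot.grab_frame(n)
    if fn: cv2.imwrite('pics/'+fn,cv2.cvtColor(f['img'],cv2.COLOR_RGB2BGR))
    return f
def foc(f): return 240/np.tan(np.radians(f['vfov'])/2)
def proj(f,P):
    P=np.atleast_2d(P);c=(np.c_[P,np.ones(len(P))]@np.array(f['view']).T)[:,:3]
    F=foc(f);return np.c_[f['cx']+F*c[:,0]/-c[:,2],f['cy']-F*c[:,1]/-c[:,2]]
def unproj(f,u,v,z):
    F=foc(f);V=np.array(f['view']);R=V[:3,:3];o=-R.T@V[:3,3]
    d=R.T@np.array([(u-f['cx'])/F,-(v-f['cy'])/F,-1]);return o+d*(z-o[2])/d[2]
E
python3 - <<'E'
from h import *
np.set_printoptions(precision=4,suppress=True)
for n in ['scene','top']:
    f=grab(n,n+'0.png');print(n,f['vfov'],f['cx'],f['cy'],[k for k in f]);print(np.array(f['view']))
    for q in ['fallen','fallen_end','slide','mouth','pin_bin','wrench']:
        print(q,[(np.round(d['position'],3).tolist(),round(d['score'],2),np.round(proj(f,d['position'])[0]).tolist()) for d in bot.find_in(n,q)])
s=bot.observe();print(s['clock'],s['position'],s['tool_rot'],s['force'])
E
```

```text
scene 49.79561334719165 324.11792011609145 243.04382182763055 ['img', 'vfov', 'cx', 'cy', 'view']
[[ 0.5025  0.8646 -0.0025 -0.1973]
 [-0.5214  0.3053  0.7968  0.2788]
 [ 0.6897 -0.3991  0.6042 -1.5999]
 [ 0.      0.      0.      1.    ]]
fallen [([0.362, -0.148, 0.041], 0.98, [265.0, 211.0]), ([0.414, -0.034, 0.04], 0.93, [316.0, 209.0]), ([0.505, -0.162, 0.037], 0.76, [287.0, 245.0]), ([0.727, 0.044, 0.009], 0.27, [420.0, 280.0])]
fallen_end [([0.411, -0.035, 0.038], 0.97, [316.0, 209.0]), ([0.506, -0.157, 0.034], 0.71, [289.0, 246.0]), ([0.364, -0.148, 0.04], 0.57, [266.0, 212.0])]
slide [([0.513, 0.326, 0.028], 0.68, [454.0, 192.0])]
mouth [([0.516, 0.324, 0.034], 0.57, [455.0, 191.0])]
pin_bin [([0.362, -0.359, 0.025], 0.84, [183.0, 243.0])]
wrench [([0.727, 0.046, 0.009], 0.78, [421.0, 280.0]), ([0.749, -0.196, 0.015], 0.59, [329.0, 326.0])]
top 57.70062523376487 321.2351405768677 234.3924966878923 ['img', 'vfov', 'cx', 'cy', 'view']
[[ 0.016  -0.9995 -0.0263 -0.0809]
 [ 0.9856  0.0113  0.169  -0.5415]
 [-0.1686 -0.0286  0.9853 -0.8883]
 [ 0.      0.      0.      1.    ]]
fallen [([0.493, -0.152, 0.04], 0.68, [358.0, 258.0]), ([0.35, -0.143, 0.04], 0.64, [353.0, 326.0]), ([0.393, -0.034, 0.044], 0.59, [301.0, 305.0])]
fallen_end [([0.355, -0.141, 0.045], 0.93, [353.0, 324.0]), ([0.397, -0.035, 0.036], 0.78, [302.0, 303.0]), ([0.489, -0.151, 0.041], 0.64, [357.0, 260.0])]
slide [([0.494, 0.337, 0.036], 0.67, [132.0, 255.0])]
mouth [([0.49, 0.332, 0.038], 0.55, [134.0, 257.0])]
pin_bin [([0.36, -0.363, 0.001], 0.69, [455.0, 323.0]), ([0.653, -0.35, 0.007], 0.48, [445.0, 190.0])]
wrench [([0.71, 0.049, 0.007], 0.98, [269.0, 165.0])]
0.7 [0.2364 0.5786 0.2313] [ 3.1416 -0.      2.7538] [-0.6289 -0.8526 -0.6232]
```

View pics/scene0.png

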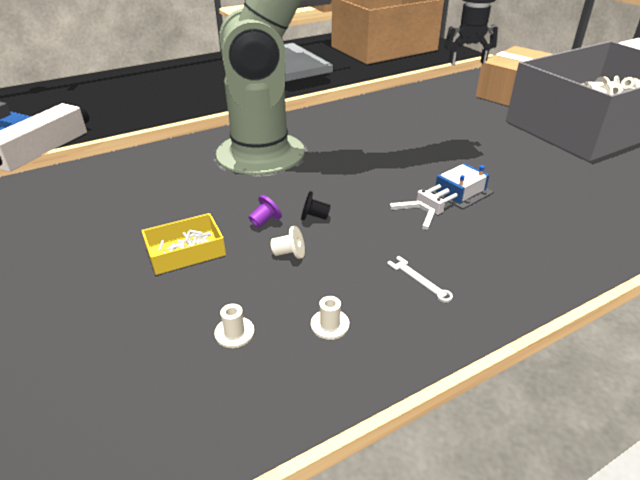

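View pics/top0.png

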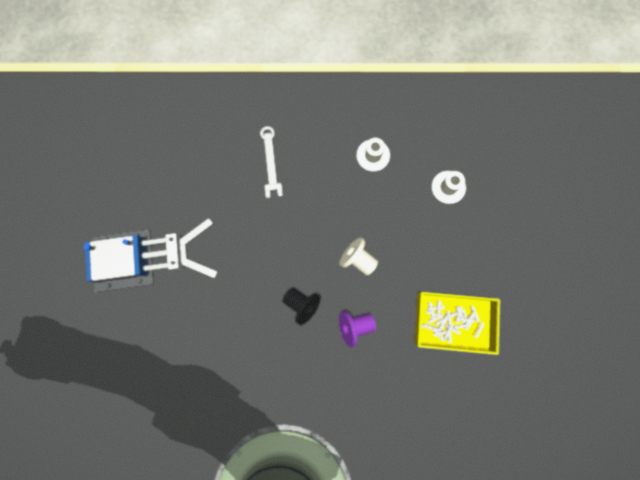

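Scene: the candidates are the white bushing at scene (288,244)/top (358,258), purple at (265,212)/(355,326) and black at (316,208)/(302,305). White is the one described. The two standing ones are at top (373,154) and (449,187), and the fork's mouth opens right in the top view, around (213,248). The two cameras disagree by about 15 mm in x, so I'll fit silhouettes in each separately.

```bash
cat >> h.py <<'E'
from scipy.optimize import minimize
th=np.linspace(0,2*np.pi,48,endpoint=False)
def bush_hulls(p,tilt=-19,z0=.038):
    x,y,yaw=p;t=np.radians(tilt);a=np.array([np.cos(t)*np.cos(yaw),np.cos(t)*np.sin(yaw),np.sin(t)])
    u=np.array([-np.sin(yaw),np.cos(yaw),0]);w=np.cross(a,u);o=np.array([x,y,z0])
    ring=lambda s,r:o+a*s+r*(np.cos(th)[:,None]*u+np.sin(th)[:,None]*w)
    return [np.r_[ring(0,.0375),ring(.008,.0375)],np.r_[ring(.008,.02),ring(.06,.02)]]
def render(f,hulls,S=4,roi=None):
    x0,y0,w,h=roi;m=np.zeros((h*S,w*S),np.uint8)
    for H in hulls:
        q=((proj(f,H)+.5-[x0,y0])*S);cv2.fillConvexPoly(m,cv2.convexHull(q.astype(np.float32)).astype(np.int32),255)
    return cv2.resize(m,(w,h),interpolation=cv2.INTER_AREA)/255.
def fit(f,mask,roi,mk,p0,step):
    x0,y0,w,h=roi;M=mask[y0:y0+h,x0:x0+w].astype(float)
    c=lambda p:np.abs(render(f,mk(p),4,roi)-M).sum()/M.sum()
    best=None
    for q in p0:
        sim=np.array([q]+[np.array(q)+np.eye(len(q))[i]*step[i] for i in range(len(q))])
        r=minimize(c,q,method='Nelder-Mead',options=dict(initial_simplex=sim,maxfev=250))
        if best is None or r.fun<best.fun: best=r
    return best
def slide_hulls(p):
    x,y,yaw=p;d=np.array([np.cos(yaw),np.sin(yaw)]);r=np.array([np.sin(yaw),-np.cos(yaw)]);out=[]
    for s in(1,-1):
        q=[(55,-20),(67.1,-13),(67.1-27.5*1.0,-13+47.6),(55-27.5,-20+47.6)]
        out.append(np.array([[*(np.array([x,y])+(s*a*r+b*d)/1000),z] for a,b in q for z in(0,.012)]))
    return out
def white(img,roi,thr=110):
    m=(img.min(2)>thr).astype(np.uint8)
    o=np.zeros_like(m);x0,y0,w,h=roi;o[y0:y0+h,x0:x0+w]=m[y0:y0+h,x0:x0+w];return o
E
python3 - <<'E'
from h import *
big=[]
for n,rb,rs in[('scene',(265,222,48,44),(385,190,65,40)),('top',(332,230,56,54),(178,212,44,72))]:
    f=grab(n);m=white(f['img'],rb)
    c=unproj(f,rb[0]+rb[2]/2,rb[1]+rb[3]/2,.03)
    r=fit(f,m,rb,bush_hulls,[[c[0],c[1],y] for y in np.arange(0,6.3,.785)],[.01,.01,.3])
    print(n,'fallen',np.round(r.x,4),round(r.fun,3),m.sum())
    ms=white(f['img'],rs)
    c=unproj(f,rs[0]+rs[2]/2,rs[1]+rs[3]/2,.0)
    r2=fit(f,ms,rs,slide_hulls,[[c[0],c[1],y] for y in(1.2,1.57,1.9)],[.01,.01,.2])
    print('slide',np.round(r2.x,4),round(r2.fun,3))
    im=cv2.cvtColor(f['img'],cv2.COLOR_RGB2BGR)
    for roi,hs in((rb,bush_hulls(r.x)),(rs,slide_hulls(r2.x))):
        x0,y0,w,h=roi;x0-=4;y0-=4;w+=8;h+=8;S=int(min(400/w,290/h));k=cv2.resize(im[y0:y0+h,x0:x0+w],None,fx=S,fy=S,interpolation=cv2.INTER_CUBIC)
        for H in hs: cv2.polylines(k,[cv2.convexHull(((proj(f,H)+.5-[x0,y0])*S).astype(np.int32))],1,(0,0,255),1)
        t=np.zeros((290,400,3),np.uint8);t[:k.shape[0],:k.shape[1]]=k[:290,:400];big.append(t)
    
cv2.imwrite('pics/fit1.png',np.vstack([np.hstack(big[:2]),np.hstack(big[2:])]))
E
```

```text
scene fallen [ 0.5063 -0.1344  4.0446] 0.372 1167
slide [0.4894 0.2589 1.0479] 0.851
top fallen [ 0.5085 -0.1367  4.1035] 0.085 872
slide [0.5146 0.1883 1.702 ] 0.546
```

View pics/fit1.png

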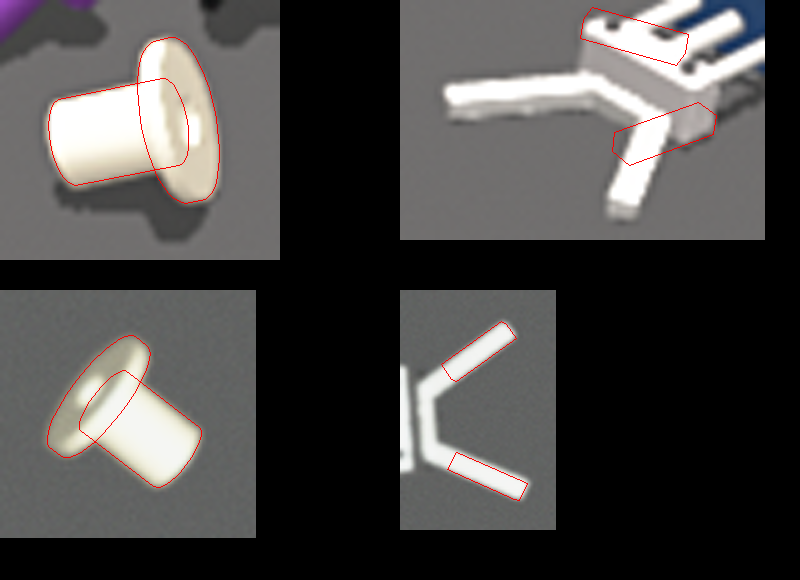

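The fits are good in the top view: fallen ≈ (0.507,-0.136), with the barrel heading 4.08 rad in yaw. The fork seat is at ≈ (0.515,0.188) with yaw ≈ 1.70. The white bushing is confirmed in the close crop.

The plan:
1. Put the open gripper's tool y along the barrel's heading.
2. Push the upper flange with the back of the front finger.
3. Push the standing bushing about 0.28 m into the fork.

I'll move off now.

Request:
apply_moves(claw=[0.085, 0.085, 0.085, 0.085, 0.085, 0.085, 0.085, 0.085, 0.085, 0.085, 0.085, 0.085], xyz=[[-0.032, -0.021, 0.002], [-0.032, -0.021, 0.002], [-0.032, -0.021, 0.002], [-0.032, -0.021, 0.002], [-0.032, -0.021, 0.002], [-0.032, -0.021, 0.002], [-0.032, -0.021, 0.002], [-0.032, -0.021, 0.002], [-0.032, -0.021, 0.002], [-0.032, -0.021, 0.002], [-0.032, -0.021, 0.002], [-0.032, -0.021, 0.002]], twist=[[0, 0, 0], [0, 0, 0], [0, 0, 0], [0, 0, 0], [0, 0, 0], [0, 0, 0], [0, 0, 0], [0, 0, 0], [0, 0, 0], [0, 0, 0], [0, 0, 0.115], [0, 0, 0.115]])

```text
clock: 2.0
position: [0.4938, 0.1965, 0.2074]
tool_rot: [3.141, 0.0, 2.519]
force: [-0.3, 0.0, -0.0]
grip_width: 0.0847
finger_force: 0.0
```

```bash
python3 - <<'E'
from h import *
f=grab('wrist','w1.png')
for p in([.5146,.1883,1.702],): print(np.round(proj(f,np.vstack(slide_hulls(p)))).astype(int).tolist())
print(np.round(np.linalg.inv(f['view'])[:3,3],3),f['vfov'])
for n in('top',):
    g=grab(n)
E
```

```text
[[349, 280], [350, 284], [361, 283], [362, 288], [378, 237], [379, 240], [365, 234], [367, 237], [278, 208], [276, 210], [274, 195], [273, 196], [327, 182], [327, 184], [330, 196], [330, 197]]
[0.438 0.235 0.351] 69.9580744552141
```

View pics/w1.png

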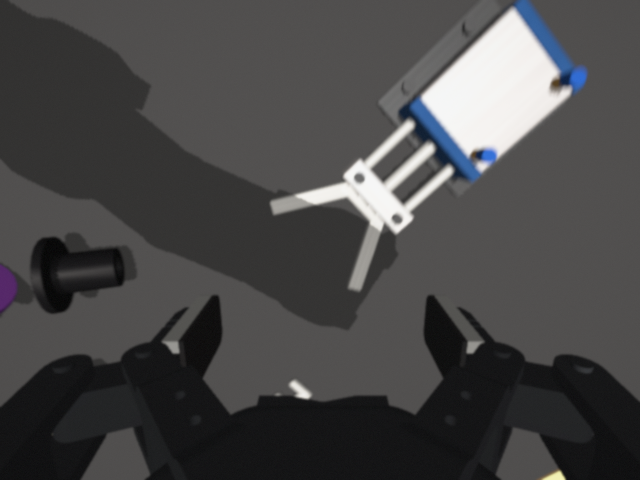

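The wrist view shows the fork with tips near (272,207) and (355,290). My top-view fit projects within about 4 px of those. I'll refine the fork with scene and wrist fits.

```bash
python3 - <<'E'
from h import *
from scipy.optimize import least_squares
img=cv2.imread('pics/w1.png');f=bot.grab_frame('wrist')
p0=[.5146,.1883,1.702]
def arms(m,q):
    o=np.zeros_like(m)
    for H in slide_hulls(q): cv2.fillConvexPoly(o,cv2.convexHull(proj(F,H).astype(np.float32)).astype(np.int32),1)
    return o
for n,roi,thr in(('wrist',(262,170,125,130),95),('scene',(385,190,65,40),150),('top',(178,212,44,72),110)):
    F=bot.grab_frame(n);m=white(F['img'],roi,thr)
    # keep only pixels near the arms, ignoring the crossbar
    near=cv2.dilate(arms(m,p0),np.ones((13,13)) if n=='wrist' else np.ones((9,9)))
    # drop dilation beyond the inner ends of the arms: mask = slide-frame y <26mm
    yy,xx=np.nonzero(m&near);keep=np.zeros_like(m)
    for v,u in zip(yy,xx):
        P=unproj(F,u,v,.012)[:2]-p0[:2]
        if P@[np.cos(p0[2]),np.sin(p0[2])]<.026: keep[v,u]=1
    r=fit(F,keep,roi,slide_hulls,[p0],[.004,.004,.05]);print(n,np.round(r.x,4),round(r.fun,3),keep.sum())
E
```

```text
wrist [0.5157 0.1852 1.7224] 0.178 1482
scene [0.512  0.1892 1.7129] 0.288 217
top [0.5149 0.1861 1.7155] 0.226 373
```

Request:
apply_moves(claw=[0.085, 0.085, 0.085, 0.085, 0.085, 0.085, 0.085, 0.085, 0.085, 0.085], xyz=[[-0.02, -0.035, 0.004], [-0.02, -0.035, 0.004], [-0.02, -0.035, 0.004], [-0.02, -0.035, 0.004], [-0.02, -0.035, 0.004], [-0.02, -0.035, 0.004], [-0.02, -0.035, 0.004], [-0.02, -0.035, 0.004], [-0.02, -0.035, 0.004], [-0.02, -0.035, 0.004]], twist=[[0, 0, 0], [0, 0, 0], [0, 0, 0], [0, 0, 0], [0, 0, 0], [0, 0, 0], [0, 0, 0], [0, 0, 0], [0, 0, 0], [0, 0, 0]])

```text
clock: 3.3
position: [0.4533, -0.2039, 0.1673]
tool_rot: [3.141, 0.0, 2.526]
force: [0.8, 0.7, -0.1]
grip_width: 0.0853
finger_force: 0.0
```

```bash
python3 - <<'E'
from h import *
f=grab('wrist','w2.png');p0=[.5075,-.1355,4.08]
q=proj(f,np.vstack(bush_hulls(p0)));print(q.min(0),q.max(0))
a,b=np.maximum(q.min(0).astype(int)-15,0),np.minimum(q.max(0).astype(int)+15,[640,480]);roi=(*a,*(b-a))
m=white(f['img'],roi,115);r=fit(f,m,roi,bush_hulls,[p0],[.005,.005,.1]);print(np.round(r.x,4),round(r.fun,3),m.sum())
im=cv2.imread('pics/w2.png')
for H in bush_hulls(r.x): cv2.polylines(im,[cv2.convexHull(proj(f,H).astype(np.int32))],1,(0,0,255),1)
cv2.imwrite('pics/w2f.png',im)
E
```

```text
[352.22241045 189.6809149 ] [434.0966292  281.65332788]
[ 0.5098 -0.1371  4.1028] 0.06 4243
```

View pics/w2f.png

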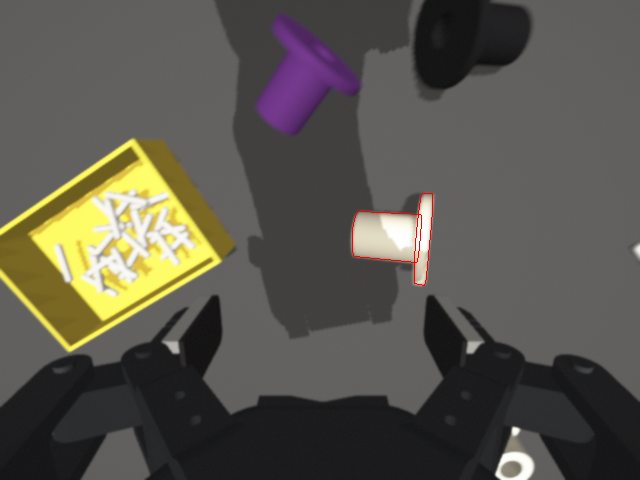

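The wrist fit is tight: fallen = (0.5095,-0.137), yaw 4.10, with the flange at (424,240). I'll descend behind the flange.

Request:
apply_moves(claw=[0.085, 0.085, 0.085, 0.085, 0.085], xyz=[[-0.0075, -0.003, 0.025], [0, 0, 0.03], [0, 0, 0.03], [0, 0, 0.028], [0, 0, 0.0]], twist=[[0, 0, 0], [0, 0, 0], [0, 0, 0], [0, 0, 0], [0, 0, 0]])

```text
clock: 3.85
position: [0.4563, -0.2085, 0.0518]
tool_rot: [-3.141, -0.005, 2.526]
force: [0.5, 0.5, 1.6]
grip_width: 0.0851
finger_force: 0.0
```

```bash
python3 - <<'E'
from h import *
s=bot.observe();print(s['position'],s['force'])
f=grab('scene','s2.png');im=cv2.imread('pics/s2.png')
a=cv2.resize(im[170:310,210:370],(640,560),interpolation=cv2.INTER_CUBIC);cv2.imwrite('pics/s2c.png',a)
E
```

```text
[ 0.45630997 -0.20848826  0.05181045] [0.50748902 0.45401467 1.60395377]
```

View pics/s2c.png

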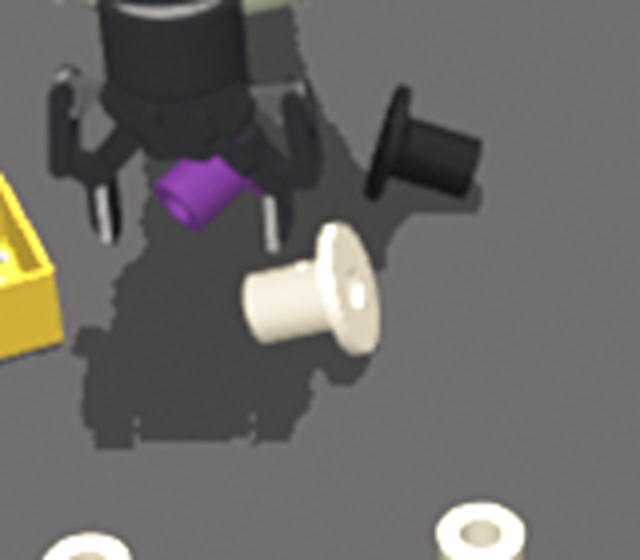

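```bash
python3 - <<'E'
from h import *
f=grab('scene')
for e in(.0427,.05,.057):
  for z in(.052,.058,.065): print(e,z,proj(f,[.4563+e*.577,-.2085+e*.817,z])[0].round(1), ((proj(f,[.4563+e*.577,-.2085+e*.817,z])[0]-[210,170])*4).round())
E
```

```text
0.0427 0.052 [277.2 235.7] [269. 263.]
0.0427 0.058 [277.1 233.6] [268. 254.]
0.0427 0.065 [276.9 231.1] [268. 244.]
0.05 0.052 [280.4 235.9] [282. 264.]
0.05 0.058 [280.3 233.7] [281. 255.]
0.05 0.065 [280.1 231.2] [280. 245.]
0.057 0.052 [283.5 236. ] [294. 264.]
0.057 0.058 [283.4 233.9] [293. 256.]
0.057 0.065 [283.2 231.4] [293. 246.]
```

Request:
apply_moves(claw=[0.085, 0.085, 0.085, 0.085, 0.085, 0.085, 0.085, 0.085, 0.085, 0.085, 0.085, 0.085, 0.085, 0.085], xyz=[[0, 0.006, 0], [0, 0.006, 0], [0, 0.006, 0], [0, 0.008, 0], [0, 0.01, 0], [0, 0.012, 0], [0, 0.015, 0], [0, 0.018, 0], [0, 0.018, -0.008], [0, 0.018, -0.02], [0, 0.01, -0.03], [0, 0, -0.03], [0, 0, -0.03], [0, 0, 0]], twist=[[0, 0, 0], [0, 0, 0], [0, 0, 0], [0, 0, 0], [0, 0, 0], [0, 0, 0], [0, 0, 0], [0, 0, 0], [0, 0, 0], [0, 0, 0], [0, 0, 0], [0, 0, 0], [0, 0, 0], [0, 0, 0]])

```text
clock: 5.35
position: [0.5329, -0.1061, 0.1758]
tool_rot: [3.139, 0.004, 2.524]
force: [0.8, 0.8, -0.8]
grip_width: 0.0851
finger_force: 0.0
```

```bash
python3 - <<'E'
from h import *
s=bot.observe();print(s['position'],s['tool_rot'])
f=grab('scene','s3.png');g=grab('top','t3.png')
a=cv2.imread('pics/s3.png')[150:370,180:480];b=cv2.imread('pics/t3.png')[130:350,240:540]
cv2.imwrite('pics/c3.png',np.hstack([cv2.resize(a,(400,293)),cv2.resize(b,(400,293))]))
for n in('scene','top'): print(n,[(np.round(d['position'],3).tolist(),round(d['score'],2)) for d in bot.find_in(n,'standing_a')])
E
```

```text
[ 0.53294937 -0.10611627  0.17576338] [3.13872593 0.00446038 2.52423874]
scene [([0.748, -0.194, 0.014], 0.69), ([0.676, -0.362, 0.011], 0.64)]
top [([0.657, -0.349, 0.006], 0.59)]
```

View pics/c3.png

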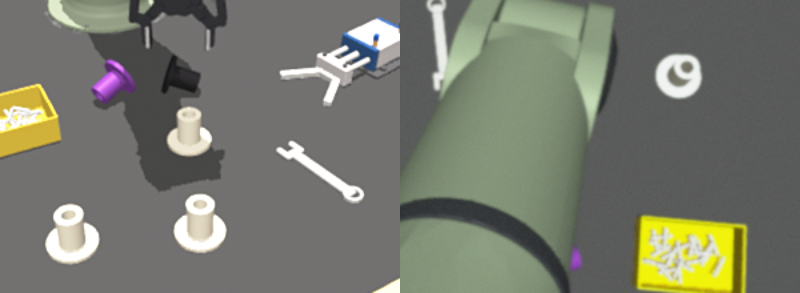

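The bushing stands upright at crop (188,135), and the other two bushings, bin and wrench look undisturbed. Now I'll swing behind it, turn the tool and narrow the fingers to cradle the barrel.

Request:
apply_moves(claw=[0.026, 0.026, 0.026, 0.026, 0.026, 0.026, 0.026, 0.026, 0.026, 0.026], xyz=[[-0.023, -0.023, 0], [-0.023, -0.023, 0], [0, 0, 0], [0, 0, 0], [0, 0, 0], [0, 0, 0], [0, 0, 0], [0, 0, 0], [0, 0, 0], [0, 0, 0]], twist=[[0, 0, 0], [0, 0, 0], [0, 0, 0.145], [0, 0, 0.145], [0, 0, 0.145], [0, 0, 0.145], [0, 0, 0.145], [0, 0, 0.145], [0, 0, 0], [0, 0, 0]])

```text
clock: 6.55
position: [0.5416, -0.1705, 0.1715]
tool_rot: [-3.14, 0.0, 1.658]
force: [0.1, 0.1, 0.1]
grip_width: 0.0261
finger_force: 0.0
```

```bash
python3 - <<'E'
from h import *
p0=[.538,-.096];mk=lambda p:bush_hulls([p[0],p[1],0],90,0.)
for n,thr in(('wrist',100),('scene',105)):
    f=grab(n,n+'4.png');q=proj(f,np.vstack(mk(p0)));a,b=np.maximum(q.min(0).astype(int)-14,0),np.minimum(q.max(0).astype(int)+14,[640,480]);roi=(*a,*(b-a))
    m=white(f['img'],roi,thr);r=fit(f,m,roi,mk,[p0],[.008,.008]);print(n,roi,np.round(r.x,4),round(r.fun,3),m.sum())
print(bot.observe()['position'])
E
```

```text
wrist (np.int64(268), np.int64(74), np.int64(116), np.int64(120)) [ 0.5459 -0.0835] 0.407 10619
scene (np.int64(289), np.int64(216), np.int64(61), np.int64(64)) [ 0.5389 -0.0914] 0.6 2128
[ 0.54168138 -0.17072641  0.17192044]
```

```bash
python3 - <<'E'
from h import *
p0=[.541,-.092];mk=lambda p:bush_hulls([p[0],p[1],0],90,0.)
for n in('wrist','scene'):
    f=grab(n,n+'5.png');q=proj(f,np.vstack(mk(p0)));a,b=np.maximum(q.min(0).astype(int)-14,0),np.minimum(q.max(0).astype(int)+14,[640,480]);roi=(*a,*(b-a))
    g=f['img'].min(2)[roi[1]:roi[1]+roi[3],roi[0]:roi[0]+roi[2]];thr,_=cv2.threshold(g,0,1,cv2.THRESH_OTSU)
    m=white(f['img'],roi,thr)
    r=fit(f,m,roi,mk,[p0],[.008,.008]);print(n,thr,np.round(r.x,4),round(r.fun,3),m.sum())
    im=cv2.imread('pics/%s5.png'%n)
    for H in mk(r.x): cv2.polylines(im,[cv2.convexHull(proj(f,H).astype(np.int32))],1,(0,0,255),1)
    cv2.imwrite('pics/%s5f.png'%n,im)
E
```

```text
wrist 185.0 [ 0.5417 -0.0936] 0.141 5779
scene 150.0 [ 0.5379 -0.0907] 0.066 820
```

View pics/wrist5f.png

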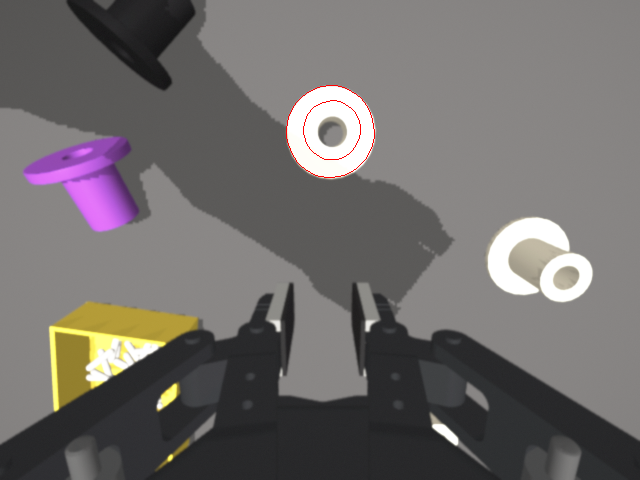

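Request:
apply_moves(claw=[0.026, 0.026, 0.026, 0.026, 0.026, 0.026, 0.026, 0.026, 0.026, 0.026, 0.026, 0.026, 0.026, 0.026, 0.026, 0.026, 0.026, 0.026, 0.026, 0.026], xyz=[[0, 0.005, 0.03], [0, 0, 0.035], [0, 0, 0.035], [0, 0, 0.035], [0, 0, 0.023], [0, 0, 0], [0.012, 0, 0], [0.012, 0, 0], [0.012, 0, 0], [0.008, 0, 0], [0.006, 0, 0], [0.01, 0, 0], [0.012, 0, 0], [0.012, 0, 0], [0.012, 0, 0], [0.012, 0, 0], [0.012, 0, 0], [0.012, 0, 0], [0.008, 0, 0], [0, 0, 0]], twist=[[0, 0, 0], [0, 0, 0], [0, 0, 0], [0, 0, 0], [0, 0, 0], [0, 0, 0], [0, 0, 0], [0, 0, 0], [0, 0, 0], [0, 0, 0], [0, 0, 0], [0, 0, 0], [0, 0, 0], [0, 0, 0], [0, 0, 0], [0, 0, 0], [0, 0, 0], [0, 0, 0], [0, 0, 0], [0, 0, 0]])

```text
clock: 8.75
position: [0.535, -0.0292, 0.0141]
tool_rot: [-3.141, -0.001, 1.656]
force: [-0.1, 0.0, -0.6]
grip_width: 0.0262
finger_force: 0.0
```

```bash
cat >> h.py <<'E'
mk=lambda p:bush_hulls([p[0],p[1],0],90,0.)
def stand(n,p0,pad=12):
    f=grab(n,n+'_s.png');q=proj(f,np.vstack(mk(p0)));a,b=np.maximum(q.min(0).astype(int)-pad,0),np.minimum(q.max(0).astype(int)+pad,[640,480]);roi=(*a,*(b-a))
    g=f['img'].min(2)[a[1]:b[1],a[0]:b[0]];thr,_=cv2.threshold(g,0,1,cv2.THRESH_OTSU)
    r=fit(f,white(f['img'],roi,thr),roi,mk,[p0],[.006,.006]);return np.round(r.x,4),round(r.fun,3)
E
python3 - <<'E'
from h import *
s=bot.observe();t=s['position'];yaw=s['tool_rot'][2];p0=t[:2]+.026*np.array([np.cos(yaw),np.sin(yaw)])
print(t,yaw,s['force'],p0)
for n in('wrist','scene'): print(n,stand(n,p0))
E
```

```text
[ 0.53502476 -0.02915586  0.01413522] 1.6555867919135596 [-0.06445428  0.02965812 -0.58720883] [ 0.53282285 -0.00324926]
wrist (array([ 0.5328, -0.0034]), np.float64(0.331))
scene (array([ 5.324e-01, -4.000e-04]), np.float64(0.982))
```

```bash
python3 - <<'E'
from h import *
a=cv2.imread('pics/wrist_s.png');b=cv2.imread('pics/scene_s.png')[130:330,230:503]
cv2.imwrite('pics/c6.png',np.hstack([cv2.resize(a,(400,300)),cv2.resize(b,(400,293))[:].copy() if 0 else cv2.resize(b,(400,300))]))
E
```

```text
(no output)
```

View pics/c6.png

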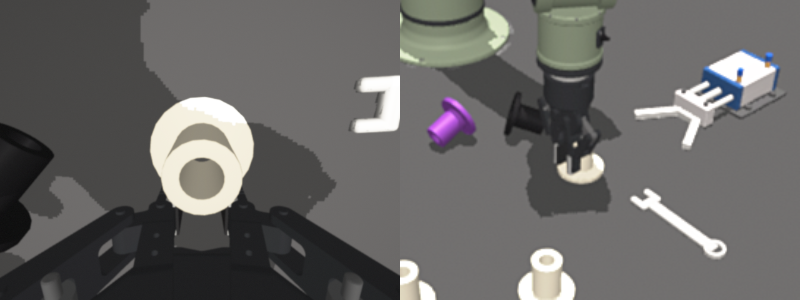

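The bushing is cradled and upright, centred at wrist-crop (202,178). I'll push on to just short of the seat.

Request:
apply_moves(claw=[0.026, 0.026, 0.026, 0.026, 0.026, 0.026, 0.026, 0.026, 0.026, 0.026, 0.026, 0.026, 0.026, 0.026, 0.026, 0.026, 0.026, 0.026], xyz=[[0.008, -0.0002, 0], [0.012, -0.0002, 0], [0.012, -0.0002, 0], [0.012, -0.0002, 0], [0.012, -0.0002, 0], [0.012, -0.0002, 0], [0.012, -0.0002, 0], [0.012, -0.0002, 0], [0.012, 0, 0], [0.012, 0, 0], [0.012, 0, 0], [0.012, 0, 0], [0.01, 0, 0], [0.008, 0, 0], [0.008, 0, 0], [0.006, 0, 0], [0.005, 0, 0], [0, 0, 0]], twist=[[0, 0, 0], [0, 0, 0], [0, 0, 0], [0, 0, 0], [0, 0, 0], [0, 0, 0], [0, 0, 0], [0, 0, 0], [0, 0, 0], [0, 0, 0], [0, 0, 0], [0, 0, 0], [0, 0, 0], [0, 0, 0], [0, 0, 0], [0, 0, 0], [0, 0, 0], [0, 0, 0]])

```text
clock: 10.65
position: [0.5189, 0.1461, 0.0143]
tool_rot: [-3.142, -0.0, 1.654]
force: [-0.5, -1.2, -0.1]
grip_width: 0.0258
finger_force: 0.0
```

Request:
apply_moves(claw=[0.026, 0.026, 0.026, 0.026, 0.026], xyz=[[0.004, 0, 0], [0.004, 0, 0], [0.002, 0, 0], [0.002, 0, 0], [0, 0, 0]], twist=[[0, 0, 0], [0, 0, 0], [0, 0, 0], [0, 0, 0], [0, 0, 0]])

```text
clock: 11.15
position: [0.518, 0.1577, 0.0143]
tool_rot: [3.142, -0.0, 1.654]
force: [-0.8, -0.2, -0.5]
grip_width: 0.026
finger_force: 0.0
```

Request:
apply_moves(claw=[0.026, 0.026, 0.026], xyz=[[0.0015, 0, 0], [0.0015, 0, 0], [0, 0, 0]], twist=[[0, 0, 0], [0, 0, 0], [0, 0, 0]])

```text
clock: 11.45
position: [0.5176, 0.1604, 0.0142]
tool_rot: [-3.141, 0.0, 1.654]
force: [-0.0, -1.1, -0.2]
grip_width: 0.0264
finger_force: 0.7
```

Request:
apply_moves(claw=[0.026, 0.026, 0.026], xyz=[[0.0015, 0, 0], [0.0015, 0, 0], [0, 0, 0]], twist=[[0, 0, 0], [0, 0, 0], [0, 0, 0]])

```text
clock: 11.75
position: [0.5176, 0.1612, 0.0145]
tool_rot: [-3.141, 0.002, 1.652]
force: [-0.7, -14.4, 6.7]
grip_width: 0.0262
finger_force: 6.4
```

The force jumped to 14 N along -y with almost none sideways, at the expected seat. It is home against both arms. I'll back off and lift clear.

Request:
apply_moves(claw=[0.026, 0.026, 0.026, 0.026, 0.026, 0.026, 0.026, 0.026, 0.026, 0.026, 0.026], xyz=[[-0.003, 0, 0], [-0.006, 0, 0], [-0.015, 0, 0], [-0.025, 0, 0], [-0.025, 0, 0], [-0.025, 0, 0], [0, 0, -0.04], [0, 0, -0.04], [0, 0, -0.04], [0, 0, -0.03], [0, 0, 0]], twist=[[0, 0, 0], [0, 0, 0], [0, 0, 0], [0, 0, 0], [0, 0, 0], [0, 0, 0], [0, 0, 0], [0, 0, 0], [0, 0, 0], [0, 0, 0], [0, 0, 0]])

```text
clock: 12.85
position: [0.5273, 0.0639, 0.1678]
tool_rot: [3.136, -0.001, 1.653]
force: [0.2, 0.1, -0.7]
grip_width: 0.026
finger_force: 0.0
```

```bash
python3 - <<'E'
from h import *
f=grab('wrist','w7.png');im=cv2.imread('pics/w7.png')
for H in mk([.515,.1862]): cv2.polylines(im,[cv2.convexHull(proj(f,H).astype(np.int32))],1,(0,0,255),1)
g=grab('scene','s7.png');b=cv2.imread('pics/s7.png')[130:370,180:500]
cv2.imwrite('pics/c7.png',np.hstack([cv2.resize(im,(400,300)),cv2.resize(b,(400,300))]))
E
```

```text
(no output)
```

View pics/c7.png

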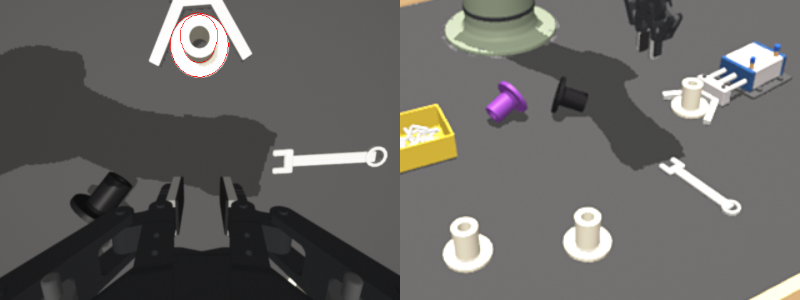

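The bushing stands upright in the V at wrist-crop (200,45), and its outline falls on the predicted seat. The bystanders are unmoved and the robot is clear, so I'll hand in.

```bash
python3 -c "
from workcell import bot
print(bot.job_done())"
```

```text
the job is handed in; nothing more can be done
None
```

The fallen bushing was tipped up onto its flange and pushed home in the V fork, where it stands upright. The last pictures showed the other two bushings, the bin and the wrench where they were; the job was handed in at about 13 s, and no verdict came back.

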